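Start the clamp screw by feel

TASK

One of the two strip clamps has its thumbscrew screwed home; on the other the thumbscrew stands tall, its first thread only resting on the boss. On that tall one, press lightly and turn the screw backward (anticlockwise from above) until you feel it drop into the start of the thread, then turn it forward (clockwise) about one full turn so that it is properly started, regripping as you need, and finish while still gripping the screw head, holding it still. Do not turn it forward before it has dropped, and leave the other clamp and the loose things on the table alone.

Things in the scene. Friction and masses are not known exactly. Their poses are not given: they have to be found in the camera images.
- screw_grip (a point): middle of the head of the tall, unstarted thumbscrew: an upright plain steel knurled cylinder 31 mm in diameter and 20 mm tall (10 mm above and below this point) with a dark line on its top, on a threaded shank 16 mm thick. At the start this point is about 69 mm above the table, 42 mm above the top of the clamp plate; it sinks with the screw. The point turns with the screw about its vertical axis
- screw_turn (a joint): angle of the tall thumbscrew in rad: grows when turned forward (clockwise seen from above). It starts between 0.35 and 1.15; turned backward, it meets the thread start at about 0 and can drop from there to about -1.0 (a stop ends the notch). Press lightly down, for the fingers can hold the light screw (0.15 kg) up; let loose there, it sinks by itself. Friction is small; it stays where it is left
- screw_depth (a joint): how far the tall thumbscrew has sunk in m: 0 to 0.0015 while it only rests on the boss (it gives about 1 mm when pressed with 10 N; keep the push below 25 N), about 0.008 just after the drop, then 0.008 more for each full turn forward (about 0.016 after one turn). In the thread it has 1.5 mm of up and down play; the gripper follows it down
- clamp_open: the strip clamp with the tall thumbscrew: steel base plate 150 x 70 x 12 mm fixed to the table with a strip carrier under an aluminium clamp plate whose top is 27 mm above the table. Origin at the middle of the underside, x along the base away from the screw, z up; the screw axis is at x = -45 mm, y = 0
- clamp_home: the other, identical strip clamp, its thumbscrew already home with the head down on the clamp plate (top of head 47 mm above the table, screw axis at x = -45 mm, y = 0). To be left alone
- hex_key: bystander: loose small hex key with a handle, 26 x 79 x 8 mm, lying on the table; origin at its underside
- chip_box: bystander: loose flat square box 50 x 50 x 14 mm; origin at its underside
- jar_flux: bystander: loose screw-cap jar 48 mm in diameter and 50 mm tall; origin at its underside

How it is judged (in metres and radians):
On the way, in this order (a step that is already met when the one before it is completed fails the run):
1. the screw, turned backward, has dropped into the start of the thread (value of joint screw_depth above 0.0058 m and value of joint screw_turn below 0.6 rad), for 0.1 s.
2. the screw has been turned forward about one full turn in the thread (value of joint screw_turn above 4.8 rad and value of joint screw_depth above 0.0115 m), for 0.2 s.
At the end, for the whole second after the job is handed in: the screw has been turned forward one turn from the thread start, give or take (screw_turn between 4.8 and 7.1 rad), is engaged in the thread (sunk 11.5 to 19.5 mm), does not turn (under 0.1 rad/s) and the fingers still grip its head (more than 3 N) (all of step 2 and value of joint screw_turn below 7.1 rad and value of joint screw_depth below 0.0195 m and velocity of joint screw_turn between -0.1 and 0.1 rad/s and contact force between the fingers and screw_turn above 3 N); the arm keeps its last pose, push and grip.
It fails at once if the screw was turned forward before it had dropped into the thread (value of joint screw_turn above 1.75 rad and value of joint screw_depth below 0.004 m).
It fails at once if the other clamp or its screw was handled (contact force between any of the arm, the fingers and clamp_home above 4 N).
It fails at once if a loose bystander was moved (distance of any of hex_key, chip_box, jar_flux from where it was at the start of the episode above 0.02 m).
It also fails if it takes over 61 s, if anything falls off the work surface, if the arm or the gripper's body presses on something with over 40 N, if the wrist force passes 120 N, or if a joint passes its speed limit or range.

ROBOT

A 6-joint arm with a two-finger parallel gripper is mounted at the origin on the work surface; the furniture and walls round the work are solid. World frame = base frame: x ahead of the robot, y to its left, z up, the work surface at z = 0. Lengths are in m, angles in degrees, forces in N, time in s.
With the tool pointing down it reaches from about 0.35 to 0.8 m from the base axis. Payload 7.3 kg.
Tool frame: the origin (TCP) lies between the finger pads; the fingertips stand 8 mm ahead of it and the grasp point (between the pads) lies 11 mm behind it (manip.nose_length is the distance from the TCP to the fingertips, in m); z points along the fingers, y is the direction in which the jaws open and shut (so a half turn about z gives the same grasp; the last joint's range is limited). The gripper opens to 85 mm and grips with 20 to 120 N. Pads are 22 mm wide; open, the fingers measure 114 mm over their backs; the gripper's body (76 mm by 85 mm) begins 54 mm behind the grasp point. The pads swing forward as they close: fully open they stand 13 mm farther back than shut.
Start: joints at [59.702, 19.595, 87.324, -0, 73.075, -8.365], TCP at [0.196, 0.487, 0.239] pointing down, gripper open.
Joint ranges: [-145.02, 145.02], [-44.19, 115.74], [2.07, 154.8], [-57.11, 237.11], [16.16, 152.29], [-177.93, 177.93]. Speed limits (degrees/s): [147.25, 147.25, 180, 180, 180, 180].

INTERFACE

Orientations are given as a 3x3 rotation matrix whose columns are the frame's x, y, z axes.
In Python, from bench import manip, viewer, recognise gives the robot as it stands. The module is installed in compiled form; this text tells all that it offers.
- The arm moves only by the shell command python3 -m crank 'ROWS' [FORCE]. ROWS is JSON, a list of rows, each an object with "travel": the shift along the tool's x, y, z in cm, a list of three; "rot": the turn, a rotation vector about the tool's x, y, z in degrees, a list of three; "claw": the closure, from -1 (fully open) to 1 (shut). In form: [{"travel": [dx, dy, dz], "rot": [wx, wy, wz], "claw": claw}, ...]. A call has 1 to 8 rows; each row shifts and turns the commanded pose from where the row before left it, along the tool's axes as they then stand; what a row does not reach is not made up. A row lasts 1/10 s, in which the tool goes at most 50 mm and 8.59 degrees, less where a joint would pass 70% of its speed; a pose out of reach is approached as far as the arm can. A call is refused whole if a number of a shift passes 5 or a number of a turn 8.59, either way. A call with a gripper value outside its range is refused whole. The fingers move at their own pace and stop on an object; FORCE is the grip in N (left out, the last holds). Time passes only in rows, so rows that do not move let the fingers close. It gives the time, the measured TCP pose, the force and the opening at its end, in the units of the state.
- manip.read_state(): the state, without advancing time (a new reading comes with each control period).
- viewer.capture(name): name is "side" or "top"; returns a dict with "pixels" (480x640x3 uint8, red, green, blue), "fx", "fy", "cx", "cy" (pixels), "distortion" ([k1, k2, p1, p2, k3] as OpenCV has them; the pictures are not rectified), "camera_from_world" (4x4, takes a point from world to camera coordinates). Camera axes: x right, y down, z forward; pixel columns grow to the right and rows downward; lengths in m; the calibration is good to about 2 mm. A picture is of the moment at which its call begins. There is no depth.
- manip.job_done(): hands the job in, once; it reports no verdict.
Trained networks look in a picture, given as the dict that the camera call returned (one of the last four; its "shot" number tells which), for a name from the list of things; names that differ only in an ending like _2 or _b are one class to them, and where a whole thing is asked for, a point or a joint stands for the part that bears it (a point fixed in the world has none). Each returns a list of dicts, best first, with "conf" (0 to 1); they miss things now and then, are a little off and sometimes report something else, mostly with a low value. They report only what shows in the picture. A call takes as long as a camera call.
- recognise(picture, thing): "pixel" ([row, column] in pixels, amid what is visible of it).
The state is a dict: "time_s": time; "joints": joint angles; "qd": joint speeds; "joint_efforts": joint torques, N m; "position": TCP position; "orientation": TCP orientation; "force": force on the tool from outside, world axes, zero at the start; "wrist_torque": the same for the moment, N m; "gripper_width": opening from 0.0 (shut) to 1.0 (fully open).
Only numpy, scipy, OpenCV 4.12 (cv2) and the standard library are available. Lean on these libraries where they do the work, as an engineer would, in place of code of your own. Each camera call takes 0.05 s, during which the arm holds its last target.

## Working session

There is one attempt and no reset: what is moved stays moved. The work goes in short steps, Python scripts to look and compute and a shell command to move; the robot and the scene stay as the last step left them, time stands still between calls to the robot, and variables do not carry over. Pictures are saved under pics/ and viewed, and the job is handed in when it is done.

```bash
mkdir -p pics
cat > h.py <<'E'
import numpy as np, cv2
from bench import manip, viewer, recognise
def K(p): return np.array([[p['fx'],0,p['cx']],[0,p['fy'],p['cy']],[0,0,1.]])
def ray(p,px):
    u=cv2.undistortPoints(np.array([[[px[1],px[0]]]],float),K(p),np.array(p['distortion'],float))[0,0]
    T=np.array(p['camera_from_world']);R=T[:3,:3];t=T[:3,3]
    return -R.T@t, R.T@np.array([u[0],u[1],1.])
def onz(p,px,z):
    o,d=ray(p,px); return o+d*(z-o[2])/d[2]
def tri(a,b):
    (o1,d1),(o2,d2)=a,b
    d1=d1/np.linalg.norm(d1);d2=d2/np.linalg.norm(d2)
    s=np.linalg.lstsq(np.stack([d1,-d2],1),o2-o1,rcond=None)[0]
    p,q=o1+s[0]*d1,o2+s[1]*d2
    return (p+q)/2,np.linalg.norm(p-q)
def proj(p,X):
    T=np.array(p['camera_from_world']);r,_=cv2.Rodrigues(T[:3,:3])
    return cv2.projectPoints(np.array(X,float).reshape(-1,1,3),r,T[:3,3],K(p),np.array(p['distortion'],float))[0].reshape(-1,2)
def save(p,n,crop=None,s=1):
    im=p['pixels'][:,:,::-1]
    if crop: im=im[crop[0]:crop[1],crop[2]:crop[3]]
    cv2.imwrite('pics/'+n,cv2.resize(im,None,fx=s,fy=s,interpolation=cv2.INTER_CUBIC))
E
python3 - <<'E'
from h import *
np.set_printoptions(precision=4,suppress=True)
P={n:viewer.capture(n) for n in('top','side')}
for n,p in P.items():
    save(p,n+'0.png'); print(n,ray(p,(240,320)))
    for t in('screw_grip','clamp_open','clamp_home','hex_key','chip_box','jar_flux'):
        print(n,t,[(np.round(r['pixel'],1),round(r['conf'],2),onz(p,r['pixel'],.069 if t=='screw_grip' else .02)) for r in recognise(p,t)[:3]])
a=recognise(P['top'],'screw_grip');b=recognise(P['side'],'screw_grip')
if a and b: print(tri(ray(P['top'],a[0]['pixel']),ray(P['side'],b[0]['pixel'])))
s=manip.read_state();print(s['time_s'],s['position'],s['orientation'],s['force'],s['gripper_width'],manip.nose_length)
E
```

```text
top (array([ 0.4468, -0.2078,  0.9448]), array([ 0.1509, -0.0219, -0.9885]))
top screw_grip [(array([278.3, 177.2]), 0.55, array([ 0.5179, -0.0146,  0.069 ])), (array([257.2, 183.7]), 0.3, array([ 0.5499, -0.0229,  0.069 ]))]
top clamp_open [(array([254.1, 182.6]), 0.91, array([ 0.5606, -0.0105,  0.02  ])), (array([168.8, 299.3]), 0.71, array([ 0.7038, -0.1928,  0.02  ]))]
top clamp_home []
top hex_key [(array([308.8, 432.5]), 0.51, array([ 0.4822, -0.4075,  0.02  ]))]
top chip_box [(array([247.7, 417.5]), 0.95, array([ 0.5789, -0.384 ,  0.02  ]))]
top jar_flux [(array([170.7, 295.8]), 0.71, array([ 0.7005, -0.1872,  0.02  ]))]
side (array([ 0.2347, -0.8682,  0.4766]), array([ 0.433 ,  0.774 , -0.4621]))
side screw_grip [(array([220.1, 240.5]), 0.5, array([ 0.5171, -0.0244,  0.069 ]))]
side clamp_open [(array([238.6, 250.9]), 0.88, array([ 0.5369, -0.0234,  0.02  ]))]
side clamp_home [(array([293.9, 284. ]), 0.94, array([ 0.5082, -0.2493,  0.02  ]))]
side hex_key [(array([364.1, 321.3]), 0.55, array([ 0.478 , -0.4346,  0.02  ]))]
side chip_box [(array([331.6, 359.6]), 0.79, array([ 0.5651, -0.4011,  0.02  ]))]
side jar_flux [(array([247.1, 359.3]), 0.92, array([ 0.7172, -0.1718,  0.02  ]))]
(array([ 0.5194, -0.0139,  0.0641]), np.float64(0.002320662862511532))
0.8 [0.1961 0.487  0.2394] [[-0.9276  0.3735  0.0001]
 [ 0.3735  0.9276  0.0001]
 [-0.      0.0001 -1.    ]] [ 0.0425 -1.0547  0.2167] 0.9987046582201763 0.008
```

View pics/top0.png

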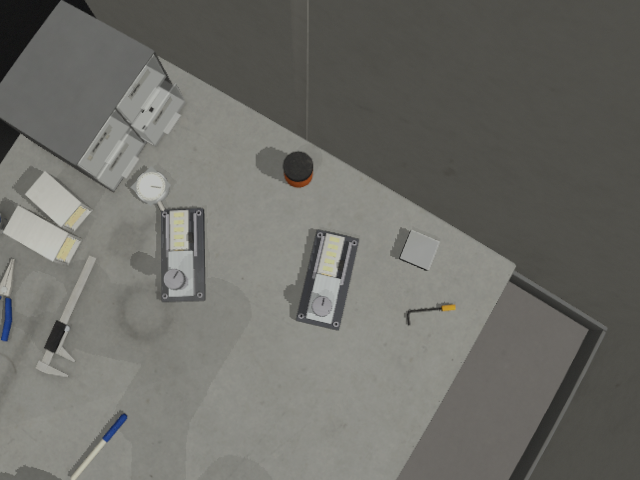

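View pics/side0.png

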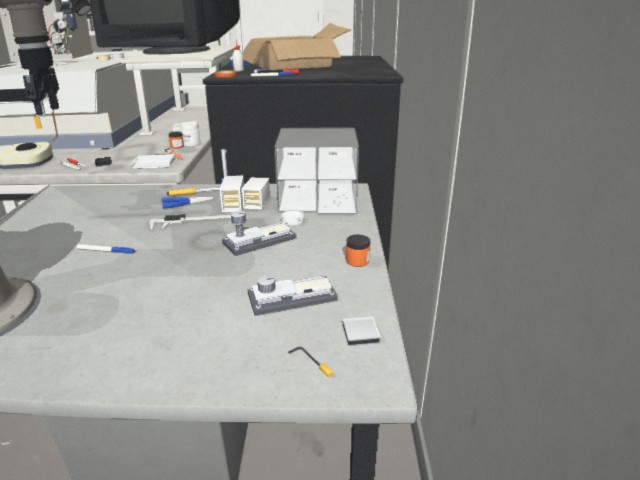

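Run:
```python
import cv2
a=cv2.imread('pics/top0.png')[200:330,110:300];b=cv2.imread('pics/side0.png')[170:320,170:330]
cv2.imwrite('pics/c1.png',cv2.resize(a,None,fx=4,fy=4,interpolation=2));cv2.imwrite('pics/c2.png',cv2.resize(b,None,fx=4,fy=4,interpolation=2))
```

```text
(no output)
```

View pics/c1.png

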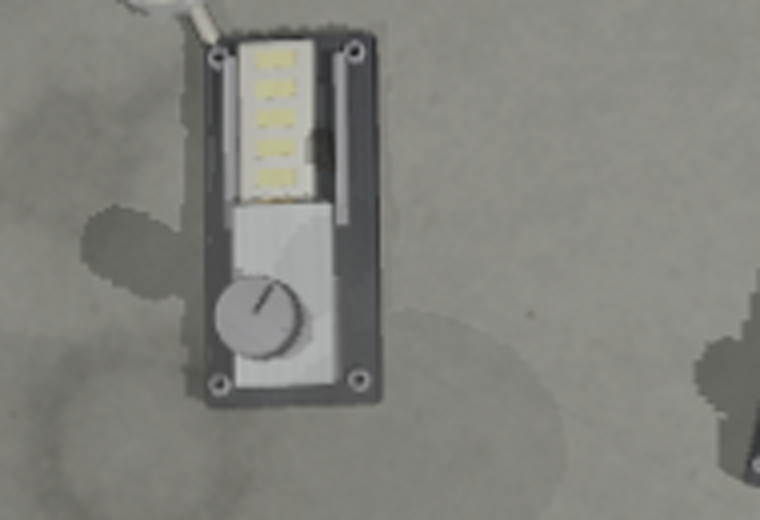

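View pics/c2.png

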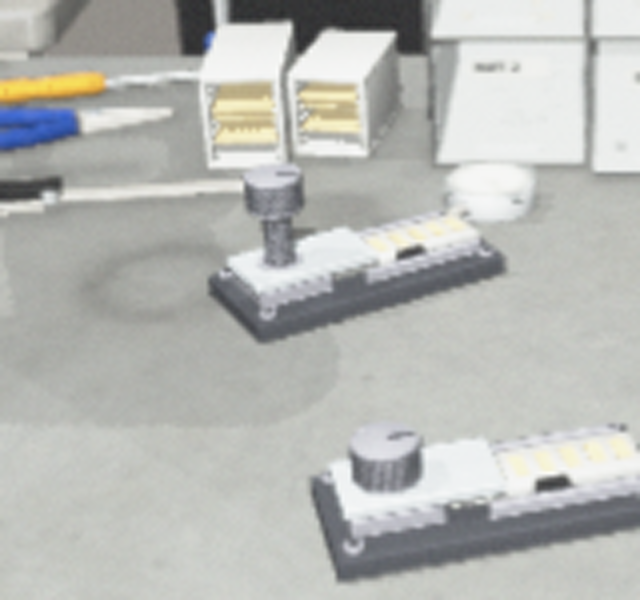

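The tall screw is on the left clamp, with its head top at about row 278, column 174 in the top view. The clamp on the right, around (300, 322), is the home one. In the side view the tall head is near row 218, column 238. I'll refine its position next.

Run:
```python
from h import *
np.set_printoptions(precision=4,suppress=True)
P={n:viewer.capture(n) for n in('top','side')}
top,side=P['top'],P['side']
print(onz(top,(278.4,174.0),.079), tri(ray(top,(278.4,174.0)),ray(side,(213.6,238.4))))
def circ(c,z,r=.0155):
    a=np.linspace(0,2*np.pi,60);return np.stack([c[0]+r*np.cos(a),c[1]+r*np.sin(a),0*a+z],1)
c=onz(top,(278.4,174.0),.079)
for n,p,cr in(('top',top,(250,310,140,220)),('side',side,(190,260,200,290))):
    im=cv2.resize(p['pixels'][cr[0]:cr[1],cr[2]:cr[3],::-1],None,fx=8,fy=8,interpolation=cv2.INTER_CUBIC)
    for z in(.079,.059):
        q=(proj(p,circ(c,z))-[cr[2],cr[0]]+.5)*8
        cv2.polylines(im,[q.astype(int).reshape(-1,1,2)],True,(0,0,255),1)
    cv2.imwrite(f'pics/ov_{n}.png',im)
p0=manip.read_state();R=np.array(p0['orientation']);print(c,R.T@(np.array([c[0],c[1],.2])-p0['position'])*100)
```

```text
[ 0.5168 -0.012   0.079 ] (array([ 0.5173, -0.0122,  0.079 ]), np.float64(0.0010854220450229398))
[ 0.5168 -0.012   0.079 ] [-48.3907 -34.3139   3.9296]
```

View pics/ov_top.png

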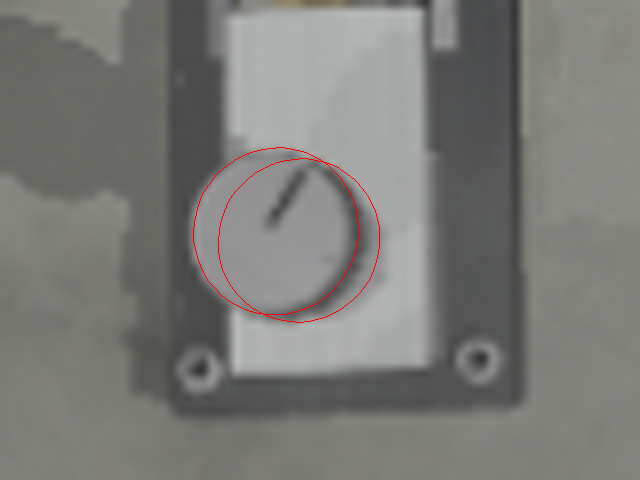

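View pics/ov_side.png

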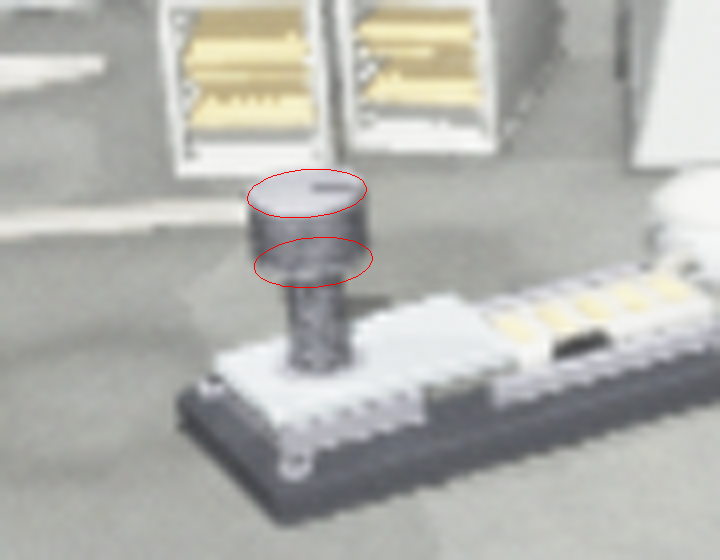

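```bash
python3 -m crank '[{"travel":[-3.4,-2.4,0],"rot":[0,0,0],"claw":-1},{"travel":[-3.4,-2.4,0],"rot":[0,0,0],"claw":-1},{"travel":[-3.4,-2.4,0],"rot":[0,0,0],"claw":-1},{"travel":[-3.4,-2.4,0],"rot":[0,0,0],"claw":-1},{"travel":[-3.4,-2.4,0],"rot":[0,0,0],"claw":-1},{"travel":[-3.4,-2.4,0],"rot":[0,0,0],"claw":-1},{"travel":[-3.4,-2.4,0],"rot":[0,0,0],"claw":-1}]' 30
python3 -m crank '[{"travel":[-3.4,-2.4,0],"rot":[0,0,0],"claw":-1},{"travel":[-3.4,-2.4,0],"rot":[0,0,0],"claw":-1},{"travel":[-3.4,-2.4,0],"rot":[0,0,0],"claw":-1},{"travel":[-3.4,-2.4,0],"rot":[0,0,0],"claw":-1},{"travel":[-3.4,-2.4,0],"rot":[0,0,0],"claw":-1},{"travel":[-3.4,-2.4,0],"rot":[0,0,0],"claw":-1},{"travel":[-3.4,-2.4,0],"rot":[0,0,0],"claw":-1},{"travel":[0,0,0],"rot":[0,0,0],"claw":-1}]'
cat >> h.py <<'E'
def st(c=(.517,-.012)):
    s=manip.read_state();R=np.array(s['orientation'])
    print('t',s['time_s'],'pos',np.round(s['position'],4),'j',np.round(s['joints'],1),'F',np.round(s['force'],1),'M',np.round(s['wrist_torque'],2),'w',round(s['gripper_width'],3))
    print('tool z',R[:,2].round(4),'to screw in tool cm',(R.T@(np.array([c[0],c[1],s['position'][2]])-s['position'])*100).round(2))
E
python3 -c "from h import *;st()"
```

```text
time_s: 1.6
position: [0.3548, 0.2409, 0.2395]
orientation: [[-0.928, 0.373, 0.001], [0.373, 0.928, 0.0], [-0.0, 0.001, -1.0]]
force: [0.9, 0.5, 1.3]
gripper_width: 1.0
time_s: 2.4
position: [0.5143, -0.0064, 0.2389]
orientation: [[-0.926, 0.378, 0.001], [0.378, 0.926, -0.001], [-0.002, -0.001, -1.0]]
force: [-0.5, 0.8, -0.4]
gripper_width: 0.997
t 2.4 pos [ 0.5143 -0.0064  0.2389] j [ -9.2  18.5  89.1  -0.1  72.4 -77. ] F [-0.5  0.8 -0.4] M [-0.   -0.05 -0.04] w 0.997
tool z [ 0.0012 -0.0013 -1.    ] to screw in tool cm [-0.46 -0.41  0.  ]
```

```bash
python3 -m crank '[{"travel":[-0.46,-0.41,0],"rot":[0,0,0],"claw":-1},{"travel":[0,0,1.5],"rot":[0,0,-6],"claw":-1},{"travel":[0,0,3],"rot":[0,0,-6],"claw":-1},{"travel":[0,0,3],"rot":[0,0,-6],"claw":-1},{"travel":[0,0,2],"rot":[0,0,-5],"claw":-1},{"travel":[0,0,0],"rot":[0,0,0],"claw":-1},{"travel":[0,0,0],"rot":[0,0,0],"claw":-1}]'
python3 -c "
from h import *
st()
for n in('top','side'): save(viewer.capture(n),n+'1.png',(150,330,100,340),3)"
```

```text
time_s: 3.1
position: [0.5149, -0.0073, 0.1449]
orientation: [[-1.0, -0.017, 0.0], [-0.017, 1.0, 0.0], [-0.0, 0.0, -1.0]]
force: [-0.5, 0.0, 0.6]
gripper_width: 1.0
t 3.1 pos [ 0.5149 -0.0073  0.1449] j [  -9.3   24.1   96.7    0.    59.2 -100.4] F [-0.5  0.   0.6] M [ 0.04 -0.01 -0.02] w 1.0
tool z [ 3.e-04  1.e-04 -1.e+00] to screw in tool cm [-0.2  -0.48 -0.  ]
```

View pics/side1.png

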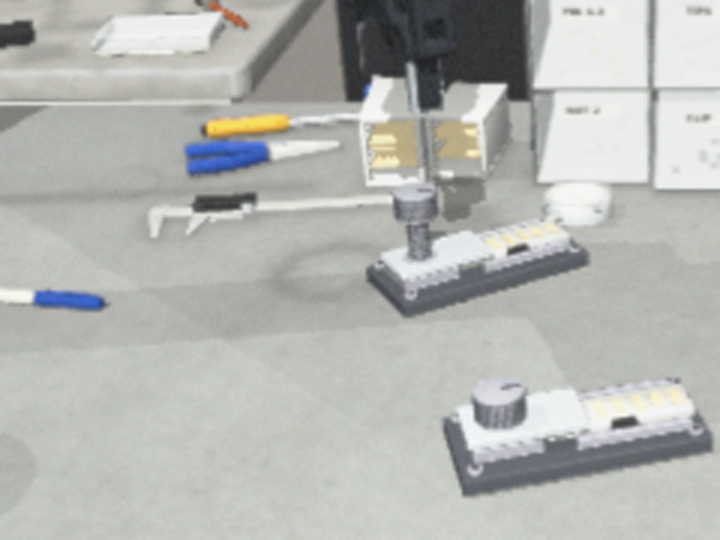

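View pics/top1.png

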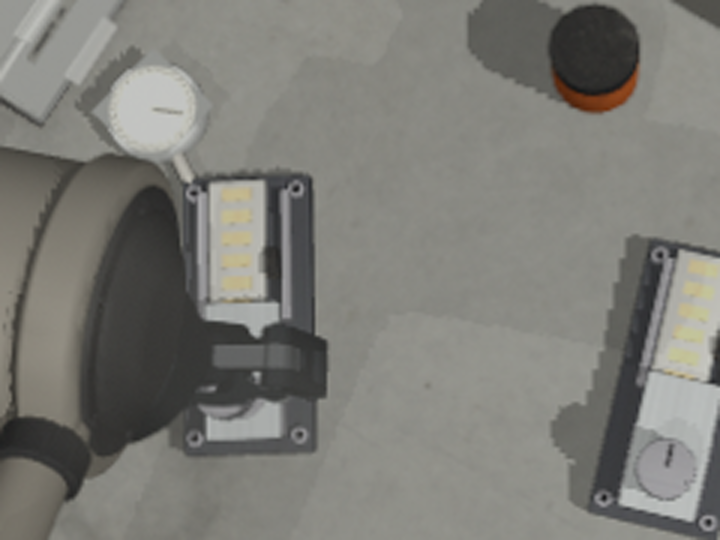

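```bash
python3 -m crank '[{"travel":[-0.2,-0.45,2],"rot":[0,0,0],"claw":-1},{"travel":[0,0,1.5],"rot":[0,0,0],"claw":-1},{"travel":[0,0,0],"rot":[0,0,0],"claw":-1}]'
python3 -c "
from h import *
st()
s=manip.read_state();R=np.array(s['orientation']);p=np.array(s['position'])
for n in('top','side'):
    P=viewer.capture(n)
    print(n,(proj(P,[p+R@np.array(o) for o in((0,0,0),(0,-.0425,.0),(0,.0425,0),(0,-.057,-.01))])-[100,150])*3)
    save(P,n+'2.png',(150,330,100,340),3)"
```

```text
time_s: 3.5
position: [0.5165, -0.0123, 0.1089]
orientation: [[-1.0, -0.018, -0.001], [-0.018, 1.0, 0.0], [0.001, 0.0, -1.0]]
force: [-0.1, -0.2, -0.0]
gripper_width: 1.001
t 3.5 pos [ 0.5165 -0.0123  0.1089] j [  -9.9   27.1   98.7    0.    54.4 -100.9] F [-0.1 -0.2 -0. ] M [ 0.04 -0.02 -0.03] w 1.001
tool z [-1.3e-03  4.0e-04 -1.0e+00] to screw in tool cm [-0.05  0.03 -0.  ]
top [[208.76029707 380.44482003]
 [296.85065119 381.15533906]
 [121.65132872 379.64086981]
 [323.67470308 379.46529643]]
side [[409.65986267 151.54978028]
 [432.94873691 172.60446592]
 [387.96492626 131.92734424]
 [440.15196222 166.12914269]]
```

View pics/side2.png

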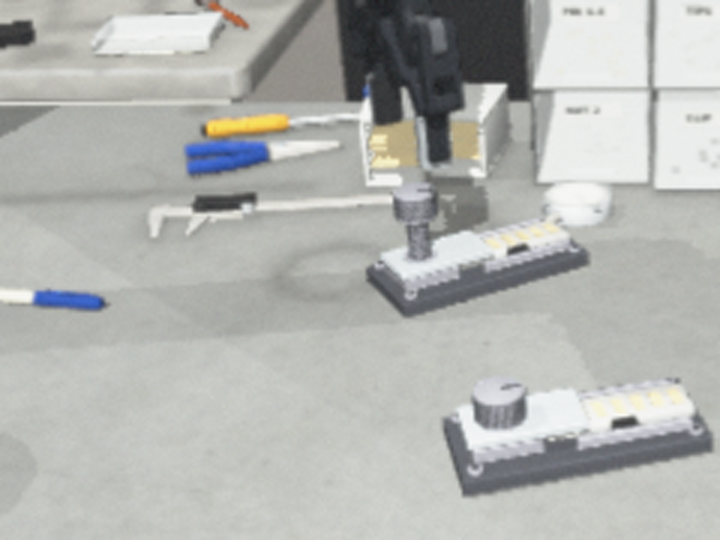

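View pics/top2.png

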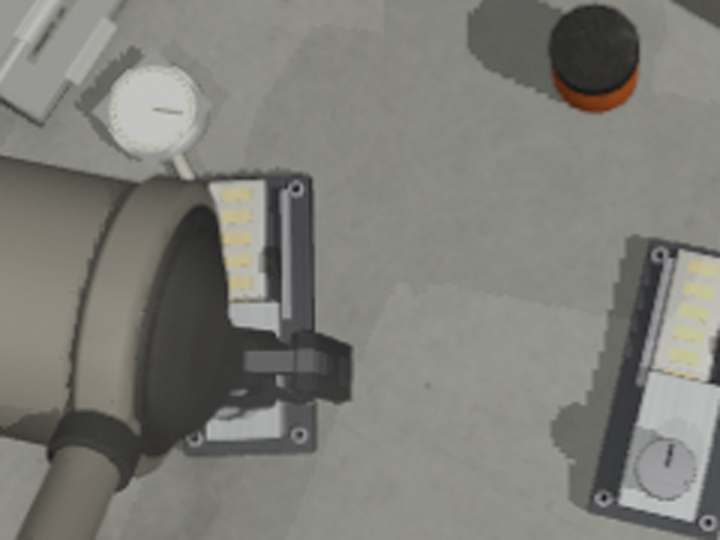

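In both views the open fingers straddle the head and match the projected positions. I'll descend and grip.

```bash
python3 -m crank '[{"travel":[0,0,2],"rot":[0,0,0],"claw":-1},{"travel":[0,0,2],"rot":[0,0,0],"claw":-1},{"travel":[0,0,0.9],"rot":[0,0,0],"claw":-1},{"travel":[0,0,0],"rot":[0,0,0],"claw":-1}]' 30
python3 -c "from h import *;st()"
python3 -m crank '[{"travel":[0,0,0],"rot":[0,0,0],"claw":1},{"travel":[0,0,0],"rot":[0,0,0],"claw":1},{"travel":[0,0,0],"rot":[0,0,0],"claw":1},{"travel":[0,0,0],"rot":[0,0,0],"claw":1},{"travel":[0,0,0],"rot":[0,0,0],"claw":1},{"travel":[0,0,0],"rot":[0,0,0],"claw":1}]' 30
python3 -c "from h import *;st()"
```

```text
time_s: 4.0
position: [0.5168, -0.0123, 0.0602]
orientation: [[-1.0, -0.018, -0.001], [-0.018, 1.0, 0.0], [0.001, 0.0, -1.0]]
force: [0.2, 0.7, 0.1]
gripper_width: 1.0
t 4.0 pos [ 0.5168 -0.0123  0.0602] j [  -9.9   31.2  101.1    0.    47.7 -100.9] F [0.2 0.7 0.1] M [-0.02 -0.02  0.02] w 1.0
tool z [-7.e-04  2.e-04 -1.e+00] to screw in tool cm [-0.02  0.03 -0.  ]
time_s: 4.6
position: [0.5171, -0.0083, 0.0614]
orientation: [[-1.0, -0.018, 0.001], [-0.018, 1.0, 0.006], [-0.001, 0.006, -1.0]]
force: [-0.5, 21.8, 8.2]
gripper_width: 0.346
t 4.6 pos [ 0.5171 -0.0083  0.0614] j [  -9.6   31.1  101.1    0.5   47.8 -100.9] F [-0.5 21.8  8.2] M [3.47 0.04 0.03] w 0.346
tool z [ 0.0012  0.0058 -1.    ] to screw in tool cm [ 0.02 -0.37 -0.  ]
```

The head is gripped, but it sits about 4 mm to the +y side of where I commanded. I'll recentre to take out the side load.

```bash
python3 -m crank '[{"travel":[0,0.4,0],"rot":[0,0,0],"claw":1},{"travel":[0,0,0],"rot":[0,0,0],"claw":1},{"travel":[0,0,0],"rot":[0,0,0],"claw":1}]' 30
python3 -c "from h import *;st()"
```

```text
time_s: 4.9
position: [0.5172, -0.008, 0.0615]
orientation: [[-1.0, -0.019, 0.001], [-0.019, 1.0, 0.0], [-0.001, 0.0, -1.0]]
force: [-1.8, 2.4, 7.2]
gripper_width: 0.347
t 4.9 pos [ 0.5172 -0.008   0.0615] j [  -9.4   31.1  101.1    0.    47.7 -100.5] F [-1.8  2.4  7.2] M [0.48 0.29 0.  ] w 0.347
tool z [ 1.3e-03  4.0e-04 -1.0e+00] to screw in tool cm [ 0.02 -0.4  -0.  ]
```

```bash
python3 -m crank '[{"travel":[0,0,0],"rot":[0,0,-5],"claw":1},{"travel":[0,0,0],"rot":[0,0,-5],"claw":1},{"travel":[0,0,0],"rot":[0,0,-5],"claw":1},{"travel":[0,0,0],"rot":[0,0,-5],"claw":1},{"travel":[0,0,0],"rot":[0,0,0],"claw":1}]' 30
python3 -c "from h import *;st()"
```

```text
time_s: 5.4
position: [0.5172, -0.008, 0.0613]
orientation: [[-0.932, -0.362, 0.001], [-0.362, 0.932, 0.001], [-0.001, 0.0, -1.0]]
force: [-1.8, 2.3, 5.8]
gripper_width: 0.346
t 5.4 pos [ 0.5172 -0.008   0.0613] j [-9.400e+00  3.110e+01  1.011e+02  1.000e-01  4.770e+01 -1.206e+02] F [-1.8  2.3  5.8] M [0.58 0.24 0.06] w 0.346
tool z [ 1.2e-03  6.0e-04 -1.0e+00] to screw in tool cm [ 0.16 -0.37 -0.  ]
```

```bash
python3 -m crank '[{"travel":[0,0,0.1],"rot":[0,0,-5],"claw":1},{"travel":[0,0,0],"rot":[0,0,-5],"claw":1},{"travel":[0,0,0],"rot":[0,0,-5],"claw":1},{"travel":[0,0,0],"rot":[0,0,0],"claw":1}]' 30
python3 -c "from h import *;st()"
```

```text
time_s: 5.8
position: [0.5171, -0.008, 0.0597]
orientation: [[-0.808, -0.589, 0.001], [-0.589, 0.808, 0.001], [-0.001, -0.0, -1.0]]
force: [1.7, 2.3, -0.4]
gripper_width: 0.345
t 5.8 pos [ 0.5171 -0.008   0.0597] j [-9.400e+00  3.120e+01  1.012e+02  1.000e-01  4.750e+01 -1.356e+02] F [ 1.7  2.3 -0.4] M [ 0.74 -0.06  0.05] w 0.345
tool z [ 9.e-04  6.e-04 -1.e+00] to screw in tool cm [ 0.25 -0.31 -0.  ]
```

The upward reaction vanished at about 35° back, so the screw has reached the thread start. I'll follow it down.

```bash
python3 -m crank '[{"travel":[0,0,0.1],"rot":[0,0,-3],"claw":1},{"travel":[0,0,0.1],"rot":[0,0,-3],"claw":1},{"travel":[0,0,0.1],"rot":[0,0,0],"claw":1},{"travel":[0,0,0],"rot":[0,0,0],"claw":1}]' 30
python3 -c "from h import *;st()"
```

```text
time_s: 6.2
position: [0.5171, -0.0082, 0.0562]
orientation: [[-0.744, -0.668, 0.001], [-0.668, 0.744, 0.0], [-0.001, -0.0, -1.0]]
force: [2.8, 2.5, -2.2]
gripper_width: 0.347
t 6.2 pos [ 0.5171 -0.0082  0.0562] j [  -9.4   31.6  101.3    0.    47.1 -141.4] F [ 2.8  2.5 -2.2] M [ 0.72 -0.23  0.06] w 0.347
tool z [ 5.e-04  5.e-04 -1.e+00] to screw in tool cm [ 0.27 -0.28 -0.  ]
```

```bash
python3 -m crank '[{"travel":[0,0,0.1],"rot":[0,0,0],"claw":1},{"travel":[0,0,0.1],"rot":[0,0,0],"claw":1},{"travel":[0,0,0],"rot":[0,0,0],"claw":1}]' 30
python3 -m crank '[{"travel":[0,0,0.1],"rot":[0,0,0],"claw":1},{"travel":[0,0,0.1],"rot":[0,0,0],"claw":1},{"travel":[0,0,0],"rot":[0,0,0],"claw":1}]' 30
python3 -c "
from h import *
st()
for n in('side',): save(viewer.capture(n),n+'3.png',(170,290,180,300),5)"
```

```text
time_s: 6.5
position: [0.5171, -0.0082, 0.0543]
orientation: [[-0.743, -0.669, 0.001], [-0.669, 0.743, 0.0], [-0.001, -0.0, -1.0]]
force: [3.2, 5.6, -0.8]
gripper_width: 0.345
time_s: 6.8
position: [0.5172, -0.0082, 0.0534]
orientation: [[-0.743, -0.67, 0.001], [-0.67, 0.743, 0.0], [-0.001, -0.001, -1.0]]
force: [-1.0, 4.3, 11.0]
gripper_width: 0.343
t 6.8 pos [ 0.5172 -0.0082  0.0534] j [  -9.4   31.8  101.5    0.    46.6 -141.5] F [-1.   4.3 11. ] M [ 0.94  0.23 -0.03] w 0.343
tool z [ 1.2e-03  2.0e-04 -1.0e+00] to screw in tool cm [ 0.27 -0.27 -0.  ]
```

View pics/side3.png

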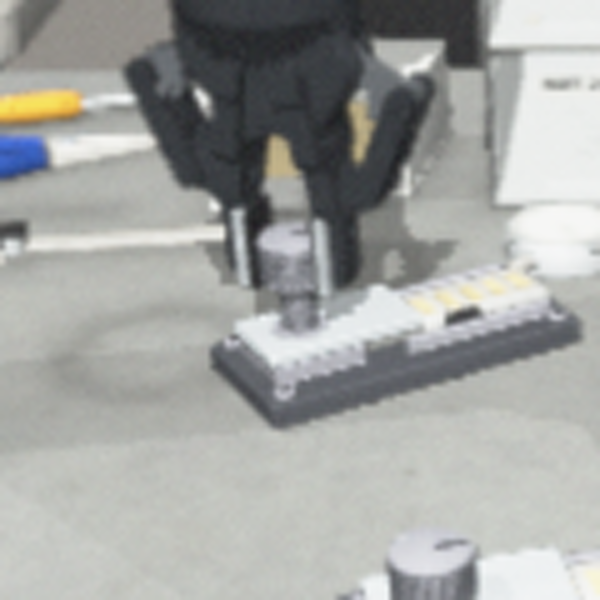

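It came down 7.9 mm (0.0613 to 0.0534) and now seats with an 11 N reaction. In the picture the head top sits near full-frame row 218, consistent with an 8 mm drop. Next I turn it forward, following the pitch.

```bash
python3 -m crank '[{"travel":[0,0,0],"rot":[0,0,8],"claw":1},{"travel":[0,0,0],"rot":[0,0,8],"claw":1},{"travel":[0,0,0.01],"rot":[0,0,8],"claw":1},{"travel":[0,0,0.02],"rot":[0,0,8],"claw":1},{"travel":[0,0,0.02],"rot":[0,0,8],"claw":1},{"travel":[0,0,0],"rot":[0,0,0],"claw":1}]' 35
python3 -c "from h import *;st()"
```

```text
time_s: 7.45
position: [0.5171, -0.0081, 0.0527]
orientation: [[-1.0, -0.031, 0.001], [-0.031, 1.0, 0.0], [-0.001, 0.0, -1.0]]
force: [-0.0, 5.0, 7.8]
gripper_width: 0.343
t 7.45 pos [ 0.5171 -0.0081  0.0527] j [  -9.4   31.9  101.5    0.    46.5 -101.2] F [-0.   5.   7.8] M [ 0.94  0.08 -0.06] w 0.343
tool z [ 1.e-03  4.e-04 -1.e+00] to screw in tool cm [ 0.02 -0.39 -0.  ]
```

```bash
python3 -m crank '[{"travel":[0,0,0.02],"rot":[0,0,8],"claw":1},{"travel":[0,0,0.02],"rot":[0,0,8],"claw":1},{"travel":[0,0,0.02],"rot":[0,0,8],"claw":1},{"travel":[0,0,0.02],"rot":[0,0,8],"claw":1},{"travel":[0,0,0.02],"rot":[0,0,8],"claw":1},{"travel":[0,0,0.02],"rot":[0,0,8],"claw":1},{"travel":[0,0,0.02],"rot":[0,0,8],"claw":1},{"travel":[0,0,0],"rot":[0,0,0],"claw":1}]' 35
python3 -c "from h import *;st()"
```

```text
time_s: 8.25
position: [0.5172, -0.0078, 0.0514]
orientation: [[-0.585, 0.811, 0.001], [0.811, 0.585, 0.001], [-0.0, 0.002, -1.0]]
force: [-0.8, 7.9, 9.2]
gripper_width: 0.343
t 8.25 pos [ 0.5172 -0.0078  0.0514] j [-9.400e+00  3.200e+01  1.016e+02  1.000e-01  4.640e+01 -4.520e+01] F [-0.8  7.9  9.2] M [ 1.2  -0.   -0.02] w 0.343
tool z [ 1.4e-03  7.0e-04 -1.0e+00] to screw in tool cm [-0.33 -0.26 -0.  ]
```

It goes down 1.3 mm in 56°, which matches the 8 mm pitch. Continuing, with a small recentring shift.

```bash
python3 -m crank '[{"travel":[0.08,0.06,0.01],"rot":[0,0,8],"claw":1},{"travel":[0,0,0.02],"rot":[0,0,8],"claw":1},{"travel":[0,0,0.02],"rot":[0,0,8],"claw":1},{"travel":[0,0,0.02],"rot":[0,0,8],"claw":1},{"travel":[0,0,0.02],"rot":[0,0,8],"claw":1},{"travel":[0,0,0.02],"rot":[0,0,8],"claw":1},{"travel":[0,0,0.02],"rot":[0,0,8],"claw":1},{"travel":[0,0,0],"rot":[0,0,0],"claw":1}]' 35
python3 -c "from h import *;st()"
python3 -m crank '[{"travel":[0,0,0.01],"rot":[0,0,8],"claw":1},{"travel":[0,0,0.02],"rot":[0,0,8],"claw":1},{"travel":[0,0,0.02],"rot":[0,0,8],"claw":1},{"travel":[0,0,0.02],"rot":[0,0,8],"claw":1},{"travel":[0,0,0.02],"rot":[0,0,8],"claw":1},{"travel":[0,0,0.02],"rot":[0,0,8],"claw":1},{"travel":[0,0,0.02],"rot":[0,0,8],"claw":1},{"travel":[0,0,0],"rot":[0,0,0],"claw":1}]' 35
python3 -c "from h import *;st()"
```

```text
time_s: 9.05
position: [0.5175, -0.0077, 0.0501]
orientation: [[0.345, 0.939, 0.002], [0.939, -0.345, -0.001], [0.0, 0.002, -1.0]]
force: [-0.6, 2.6, 7.9]
gripper_width: 0.342
t 9.05 pos [ 0.5175 -0.0077  0.0501] j [ -9.3  32.1 101.6  -0.   46.2  10.9] F [-0.6  2.6  7.9] M [ 0.45 -0.05 -0.03] w 0.342
tool z [ 2.e-03 -6.e-04 -1.e+00] to screw in tool cm [-0.42  0.1   0.  ]
time_s: 9.85
position: [0.5177, -0.0079, 0.0489]
orientation: [[0.971, 0.239, 0.002], [0.239, -0.971, -0.001], [0.002, 0.001, -1.0]]
force: [-0.2, 2.6, 9.3]
gripper_width: 0.343
t 9.85 pos [ 0.5177 -0.0079  0.0489] j [ -9.3  32.2 101.6  -0.   46.   66.9] F [-0.2  2.6  9.3] M [ 0.32 -0.03 -0.  ] w 0.343
tool z [ 2.4e-03 -8.0e-04 -1.0e+00] to screw in tool cm [-0.17  0.38  0.  ]
```

```bash
python3 -m crank '[{"travel":[0,0,0.01],"rot":[0,0,8],"claw":1},{"travel":[0,0,0.02],"rot":[0,0,8],"claw":1},{"travel":[0,0,0.02],"rot":[0,0,8],"claw":1},{"travel":[0,0,0.02],"rot":[0,0,8],"claw":1},{"travel":[0,0,0.02],"rot":[0,0,8],"claw":1},{"travel":[0,0,0.02],"rot":[0,0,8],"claw":1},{"travel":[0,0,0.02],"rot":[0,0,8],"claw":1},{"travel":[0,0,0],"rot":[0,0,0],"claw":1}]' 35
python3 -m crank '[{"travel":[0,0,0.01],"rot":[0,0,8],"claw":1},{"travel":[0,0,0.02],"rot":[0,0,8],"claw":1},{"travel":[0,0,0.02],"rot":[0,0,8],"claw":1},{"travel":[0,0,0.02],"rot":[0,0,8],"claw":1},{"travel":[0,0,0.02],"rot":[0,0,8],"claw":1},{"travel":[0,0,0.02],"rot":[0,0,8],"claw":1},{"travel":[0,0,0],"rot":[0,0,0],"claw":1},{"travel":[0,0,0],"rot":[0,0,0],"claw":1}]' 35
python3 -c "
from h import *
st()
for n in('side','top'): save(viewer.capture(n),n+'4.png',(170,290,180,300) if n=='side' else (240,320,130,230),5)"
```

```text
time_s: 10.65
position: [0.5177, -0.0081, 0.0476]
orientation: [[0.741, -0.671, 0.002], [-0.671, -0.741, -0.001], [0.002, -0.001, -1.0]]
force: [-0.6, -0.3, 7.8]
gripper_width: 0.342
time_s: 11.45
position: [0.5174, -0.0082, 0.0466]
orientation: [[0.001, -1.0, 0.002], [-1.0, -0.001, -0.001], [0.001, -0.002, -1.0]]
force: [-1.0, 0.1, 10.8]
gripper_width: 0.343
t 11.45 pos [ 0.5174 -0.0082  0.0466] j [-9.400e+00  3.240e+01  1.018e+02 -1.000e-01  4.570e+01  1.707e+02] F [-1.   0.1 10.8] M [-0.01  0.37 -0.03] w 0.343
tool z [ 0.0017 -0.0013 -1.    ] to screw in tool cm [0.38 0.04 0.  ]
```

View pics/side4.png

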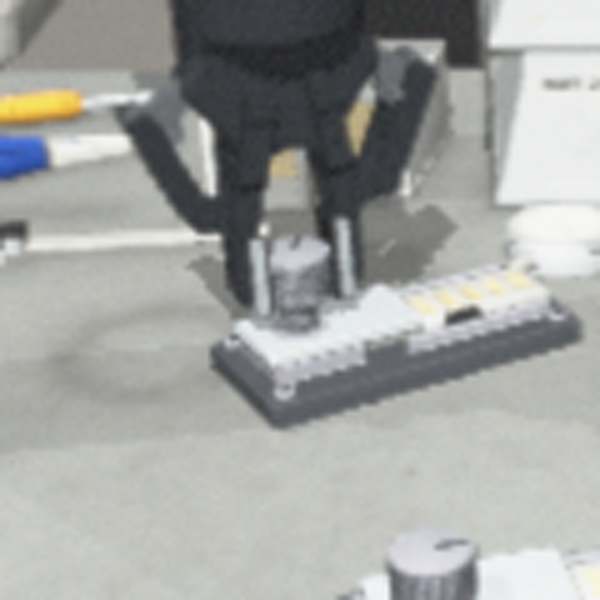

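View pics/top4.png

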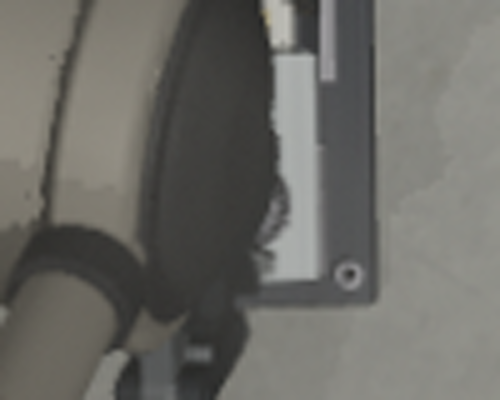

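The dark line now points away from the side camera, at about (297, 242) in the crop. That is where a 271° net forward turn puts it, so the head didn't slip in the grip. With a start angle of at least 0.35 rad, screw_turn is at least 5.08 rad and the depth is about 15 mm. I'm handing it in while still gripping.

```bash
python3 -c "
from h import *
st();print(np.round(manip.read_state()['qd'],2));print(manip.job_done())"
```

```text
t 11.55 pos [ 0.5174 -0.0082  0.0466] j [-9.400e+00  3.240e+01  1.018e+02 -1.000e-01  4.570e+01  1.706e+02] F [-0.8 -0.2 10. ] M [0.04 0.39 0.01] w 0.344
tool z [ 0.0016 -0.0013 -1.    ] to screw in tool cm [0.38 0.04 0.  ]
[ 0.01 -0.04 -0.01  0.02  0.08 -0.1 ]
the job is handed in; nothing more can be done
None
```

The tall thumbscrew is started in its thread, and I handed the job in at 11.55 s with the fingers still gripping its head. The hand-in gave no verdict.

- **Drop:** I gripped the head, pressed with about 6–7 N and turned it backward. The upward reaction vanished 20–35° back. I followed the screw down 7.9 mm until it seated with an 11 N reaction.
- **Forward turn:** I turned it forward 312° from there in a single grip, so no regrip was needed. It sank about 1.25 mm for every 56°, which matches the 8 mm thread pitch.

Last checks before handing in:
- **Angle and depth:** screw_turn works out at about 5.1–5.35 rad and screw_depth at about 15 mm. Both are estimates from the arm's motion, since neither joint can be read directly.
- **No slip:** the dark line on the head pointed where a 271° net turn should put it.
- **Holding:** the arm was still, pushing down about 10 N with the grip set to 35 N.

**Position error:** my camera estimate of the screw was about 4 mm off in y. This showed as a 22 N side force when the fingers first closed, and I recentred before turning. I planned no move near the other clamp or the loose things. I did not take a final picture of all of them.

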